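# Close a two-part plaster mould on its core and hold it shut

### The arm

A 6-joint arm with a two-finger parallel gripper is mounted at the origin on the work surface. World frame = base frame: x ahead of the robot, y to its left, z up, the work surface at z = 0. Lengths are in m, angles in degrees, forces in N, time in s.
With the tool pointing down it reaches from about 0.4 to 0.825 m from the base axis. Payload 7 kg.
Tool frame: the origin (TCP) lies midway between the tips of the shut fingers; the grasp point (between the pads) lies 19 mm behind it; z points along the fingers, y is the line along which they close (so a half turn about z gives the same grasp; the last joint's range is limited). The gripper opens to 85 mm and grips with 20 to 120 N. Pads are 22 mm wide; open, the fingers measure 114 mm over their backs; the gripper's body (76 mm by 85 mm) begins 54 mm behind the grasp point. The pads swing forward as they close: fully open they stand 13 mm farther back than shut.
Start: joints at [-46.977, 20.546, 0.682, 0, -70.136, -16.507], TCP at [0.301, -0.604, 0.231] pointing down, gripper open.
Joint ranges: [-176.03, 176.03], [-82.01, 121.73], [-58.28, 71.71], [-173.87, 95.51], [-174.79, -0.11], [-173.66, 173.66]. Speed limits (degrees/s): [136.94, 136.94, 172.46, 180, 180, 180].

### API

Orientations are given as [roll, pitch, yaw] about the fixed x, y, z axes, in that order (R = Rz(yaw) Ry(pitch) Rx(roll)).
In Python, from workcell import observe, get_image, camera_params, hand_in gives the robot as it stands.
- The arm moves only by the tool apply_moves, never from a script. Its argument "targets" is a list of rows, each an object with "xyz": the shift along the tool's x, y, z in cm, a list of three; "delta_rot": the turn, a rotation vector about the tool's x, y, z in rad, a list of three; "hand": the closure, from -1 (fully open) to 1 (shut), so that 0 is half open. A call has 1 to 5 rows; each row is the pose to reach, as a shift and turn from the pose commanded when the call began, along the tool's axes at that moment; what a row does not reach only later rows make up. A row lasts 1/8 s, in which the tool goes at most 62.5 mm and 10.7 degrees, less where a joint would pass 70% of its speed; a pose out of reach is approached as far as the arm can. A call with a gripper value outside its range is refused whole. The fingers move at their own pace and stop on an object; "newtons" is the grip in N (left out, the last holds). Time passes only in rows, so rows that repeat a pose let the fingers close. It gives the time, the measured TCP pose, the force, the opening and the grip force at its end, in the units of the state.
- observe(): the state, without advancing time (a new reading comes with each control period).
- get_image(name): name is "scene" or "top" or "wrist"; returns the picture (384x512x3 uint8, red, green, blue); there is no depth.
- camera_params(name): a dict with "fx", "fy", "cx", "cy" (pixels), "dist" ([k1, k2, p1, p2, k3] as OpenCV has them; the pictures are not rectified), "extrinsics" (4x4, takes a point from world to camera coordinates). Camera axes: x right, y up, looking along -z (the intrinsics and any distortion apply to the point x, -y, -z); pixel columns grow to the right and rows downward; lengths in m; the calibration is good to about 2 mm. A picture is of the moment at which its call begins: read the wrist's pose just before it. camera_params takes no time and is no camera call; for the wrist camera it gives the pose at the moment of the call.
- hand_in(): hands the job in; it is judged then, once.
The state is a dict: "time": time; "joints": joint angles; "joint_vel": joint speeds; "joint_torque": joint torques, N m; "tool_pos": TCP position; "ee_rot": TCP orientation; "contact_force": force on the tool from outside, world axes, zero at the start; "moment": the same for the moment, N m; "grip_width": opening from 0.0 (shut) to 1.0 (fully open); "gripper_force": force on a finger pad.
Only numpy, scipy, OpenCV 4.12 (cv2) and the standard library are available. Lean on these libraries where they do the work, as an engineer would, in place of code of your own. Each camera call takes 0.05 s, during which the arm holds its last target. There are 200 camera calls.

### The job

Get the small lid mould ready for strapping: set the loose plaster core that fits into the round pocket of the lower mould half, flat down with its narrow plug upward, and let go of it. Then lower the upper half over it (never drop it: plaster chips), work it about until it sinks onto the two natches and the seam is fully closed, and press it down firmly, with a push of about 15 N. Finish while still pressing it shut, and leave everything else on the bench where it is.

Things in the scene. Friction and masses are not known exactly. Their poses are not given: they have to be found in the camera images.
- lower: Lower half of a plaster mould in a plywood cradle fixed to the bench. Origin: centre of the underside, on the bench; x along the mould, y across, z up. Cradle 200 x 116 mm, battens up to 24 mm. Block 160 (x) x 76 (y) mm, flat top (seam face) 50 mm above the bench; a finger notch in the middle 64 mm of each long side leaves it 62 mm wide there, full height.
- seam (a point): Centre of the lower half's seam face, 50 mm above the bench; axes as lower. On this face, 56 mm to either side along x, stand two fixed plaster locating pins (natches), 14 mm across, 9 mm tall, tapering to 6 mm at the tip.
- pocket (a point): Centre of the floor of the round pocket in the middle of the seam face; the pocket is 48 mm across and 8 mm deep (floor 42 mm above the bench); axes as lower.
- upper_mid (a point): Centre, half-way up, of the loose upper half (0.45 kg), seam face down on the bench, z up: 160 (x) x 76 (y) x 40 mm, 62 mm wide at finger notches as on the lower half (grip there); 20 mm pour hole in the top. Below, hidden: cavity 47 mm across, 20 deep; two holes 15 mm across, 11 deep, at x +-56 mm for the natches (fits either way round). Closed: 20 mm above seam; on the natches 29.
- core_mid (a point): Centre, half-way up, of the loose plaster core that fits the pocket (30 g), standing plug up, z up: a seat disc 46 mm across, 8 mm thick, and on it a plug 32 mm across, 14 mm tall (22 mm in all). Grip it by the plug. Seated: this point is 11 mm above pocket, the disc flush with the seam face.
- core_wide_mid (a point): Bystander: a wider plaster core, seat 70 mm and plug 52 mm across, 24 mm high; does not fit. Centre, half-way up.
- core_slim_mid (a point): Bystander: a slim plaster core, seat 30 mm and plug 20 mm across, 26 mm high; for another mould. Centre, half-way up.
- bowl: Bystander: terracotta bowl, 96 mm across, 45 mm high. Origin under its centre.
- jug: Bystander: terracotta mug with a handle at its +y side, 84 mm across, 100 mm high. Origin under its centre.
- brush: Bystander: brush lying on the bench along its x axis, about 200 mm long. Origin under its middle.
- rib: Bystander: flat wooden throwing rib, 90 x 43 x 6 mm. Origin on the underside.
- lid_sample: Bystander: small fired terracotta jar lid with a knob, 46 mm across, 33 mm high. Origin under its centre.
Not all that is in view belongs to the job. What is shaped like the part that bears core_mid but purple or yellow is not meant.

How it is judged:
By the outcome, as a careful person would: the job done as asked, in the order asked, and still so for the second after the job is handed in, while the arm keeps its last pose, push and grip.
It also fails if it takes over 72 s, if anything falls off the work surface, if the arm or the gripper's body presses on something with over 40 N, if the wrist force passes 120 N, or if a joint passes its speed limit or range.

## Working session

There is one attempt and no reset: what is moved stays moved. The work goes in short steps, Python scripts to look and compute and a tool call to move; the robot and the scene stay as the last step left them, time stands still between calls to the robot, and variables do not carry over. Pictures are saved under pics/ and viewed, at most 10 in all, crops included, and the job is handed in when it is done.

Besides the shell and the picture viewer there is one more tool, called after "Emit:" by a JSON object that holds its "fn" and its "kwargs", one argument or row to a line. apply_moves: Moves the arm, as the interface text tells. Its arguments: {"type":"object","properties":{"targets":{"type":"array","items":{"type":"object","properties":{"xyz":{"type":"array","items":{"type":"number"}},"delta_rot":{"type":"array","items":{"type":"number"}},"hand":{"type":"number"}}}},"newtons":{"type":"number"}},"required":["targets"]}

```bash
mkdir -p pics; python3 - <<'E'
from workcell import *
import cv2
for n in("scene","top"):
    im=get_image(n); cv2.imwrite(f"pics/{n}0.png",cv2.cvtColor(im,4))
    p=camera_params(n); print(n,p)
s=observe();print(s)
E
```

```text
scene {'fx': 356.5144803199361, 'fy': 356.5144803199361, 'cx': 266.156890572652, 'cy': 188.57861487505892, 'dist': array([0.01843105, 0.        , 0.        , 0.        , 0.        ]), 'extrinsics': array([[-0.04603486,  0.99892815,  0.00483115,  0.05593384],
       [-0.79489785, -0.03956044,  0.60545221,  0.3760884 ],
       [ 0.60499438,  0.02403164,  0.795867  , -1.27957219],
       [ 0.        ,  0.        ,  0.        ,  1.        ]])}
top {'fx': 391.60909574871783, 'fy': 391.60909574871783, 'cx': 246.75364084361664, 'cy': 199.5766611639094, 'dist': array([0.03186247, 0.        , 0.        , 0.        , 0.        ]), 'extrinsics': array([[ 0.00946084, -0.99995159, -0.00270242, -0.02788444],
       [ 0.99377107,  0.0091022 ,  0.11106848, -0.55510275],
       [-0.11103851, -0.00373639,  0.99380908, -0.89050961],
       [ 0.        ,  0.        ,  0.        ,  1.        ]])}
{'time': 0.1, 'joints': array([-4.69761269e+01,  2.05871259e+01,  6.37240351e-01, -1.63558654e-02,
       -7.01352058e+01, -1.65067244e+01]), 'joint_vel': array([ 0.06262639, -0.06414042,  0.137013  ,  0.13051692, -0.13154021,
        0.00445865]), 'joint_torque': array([-1.51978278e-03, -5.84763265e+01,  2.94110763e+01,  6.95458665e+00,
       -3.16502934e-03,  2.38045317e-06]), 'tool_pos': array([ 0.3011325 , -0.6036153 ,  0.23045048]), 'ee_rot': array([ 1.79914047e+02, -9.43629863e-03, -1.53488413e+02]), 'contact_force': array([-0.31039661, -0.14617765, -0.75933955]), 'moment': array([-0.03442484,  0.04591235, -0.04383104]), 'gripper_force': 0.0, 'grip_width': 1.0002019554213926}
```

View pics/top0.png

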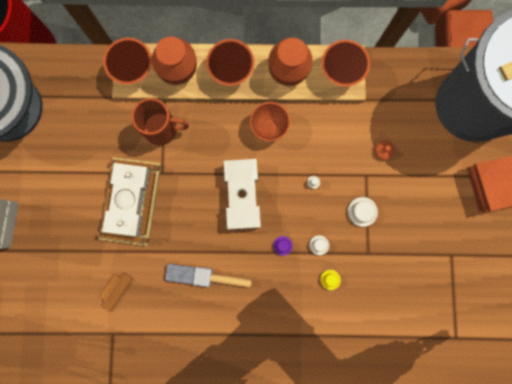

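View pics/scene0.png

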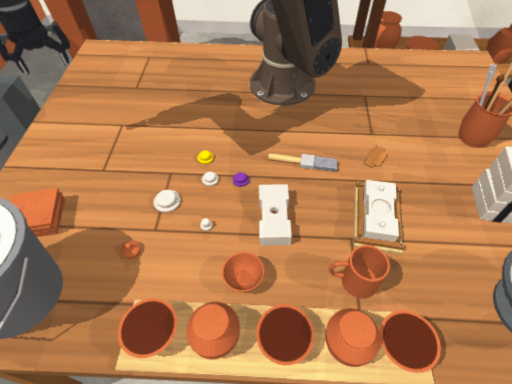

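The white cores in the top view are at (313,182) slim, (319,245) medium and (363,211) wide. Purple (283,245) and yellow (330,280) are excluded. The medium white core at (319,245) fits the 46 mm description. I'll enlarge it to confirm and triangulate.

```bash
cat > h.py <<'E'
from workcell import *
import numpy as np, cv2
from scipy.spatial.transform import Rotation as R
def ray(p,uv):
    K=np.array([[p['fx'],0,p['cx']],[0,p['fy'],p['cy']],[0,0,1]])
    n=cv2.undistortPoints(np.array([[uv]],float),K,np.array(p['dist']))[0,0]
    E=np.array(p['extrinsics']); Rm=E[:3,:3]
    return -Rm.T@E[:3,3], Rm.T@np.array([n[0],-n[1],-1.])
def atz(p,uv,z):
    c,d=ray(p,uv); return c+d*(z-c[2])/d[2]
def tri(rays):
    A=np.zeros((3,3));b=np.zeros(3)
    for c,d in rays:
        d=d/np.linalg.norm(d);M=np.eye(3)-np.outer(d,d);A+=M;b+=M@c
    return np.linalg.solve(A,b)
def proj(p,X):
    E=np.array(p['extrinsics']);c=E[:3,:3]@np.array(X)+E[:3,3]
    K=np.array([[p['fx'],0,p['cx']],[0,p['fy'],p['cy']],[0,0,1]])
    return cv2.projectPoints(np.array([[c[0],-c[1],-c[2]]]),np.zeros(3),np.zeros(3),K,np.array(p['dist']))[0][0,0]
def rel(goal,yaw=None):
    "shift in tool axes (cm) from measured pose to goal"
    s=observe();Rt=R.from_euler('xyz',s['ee_rot'],degrees=True)
    return Rt.inv().apply(np.array(goal)-s['tool_pos'])*100
def save(n,f):
    p=camera_params(n); im=get_image(n); cv2.imwrite(f,cv2.cvtColor(im,4)); return p
E
python3 - <<'E'
from h import *
pt,ps=camera_params("top"),camera_params("scene")
for n,a,b in[("core",(319,245),(210,179)),("slim",(313,182),(206,224)),("wide",(363,211),(167,200)),("upper",(242,194),(275,210)),("lower",(124,199),(381,209))]:
    print(n,tri([ray(pt,a),ray(ps,b)]).round(4), atz(pt,a,.02).round(4))
t=cv2.imread("pics/top0.png");s=cv2.imread("pics/scene0.png")
a=cv2.resize(t[160:300,90:390],None,fx=2.6,fy=2.6,interpolation=2)
b=cv2.resize(s[145:245,140:260],(264,220),interpolation=2);
o=np.zeros((600,800,3),np.uint8);o[:a.shape[0],:a.shape[1]]=a;o[370:590,:264]=b
c=cv2.resize(s[170:260,255:410],(400,232),interpolation=2);o[366:598,300:700]=c
cv2.imwrite("pics/crop1.png",o)
print(camera_params("wrist"))
E
```

```text
core [ 0.4508 -0.1953  0.0028] [ 0.4509 -0.1931  0.02  ]
slim [ 0.6022 -0.1825  0.0077] [ 0.6003 -0.1806  0.02  ]
wide [ 0.5327 -0.2995  0.0084] [ 0.5319 -0.2978  0.02  ]
upper [ 0.5681 -0.0094  0.0339] [ 0.5698 -0.0112  0.02  ]
lower [0.5533 0.2628 0.0368] [0.5553 0.269  0.02  ]
{'fx': 317.5693903174427, 'fy': 317.5693903174427, 'cx': 261.033697324746, 'cy': 189.33680624041952, 'dist': array([0.00694676, 0.        , 0.        , 0.        , 0.        ]), 'extrinsics': array([[-4.45731288e-01,  8.95166794e-01,  1.72324360e-04,
         6.75626558e-01],
       [-8.49700748e-01, -4.23031748e-01, -3.14726514e-01,
         4.19215103e-02],
       [-2.81659826e-01, -1.40429878e-01,  9.49182381e-01,
        -3.79912615e-01],
       [ 0.00000000e+00,  0.00000000e+00,  0.00000000e+00,
         1.00000000e+00]])}
```

View pics/crop1.png

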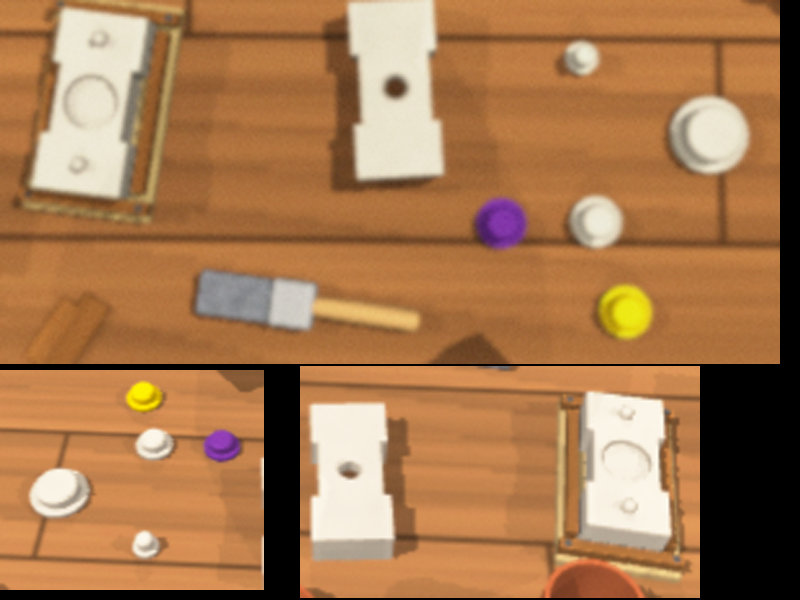

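The crop at (596,221) shows the medium white core standing plug up. The upper half has its pour hole at (396,87). The lower half has its pocket at (91,102) and natches at (99,40) and (79,165). Moving over the core now.

Emit:
{"fn": "apply_moves", "kwargs": {
  "targets": [
    {"xyz": [-4,4,0],"delta_rot": [0,0,0.1]},
    {"xyz": [-8,8,0],"delta_rot": [0,0,0.2]},
    {"xyz": [-12,12,0],"delta_rot": [0,0,0.3]},
    {"xyz": [-16,15.5,0],"delta_rot": [0,0,0.4]},
    {"xyz": [-20,19,0],"delta_rot": [0,0,0.46]}
  ]
}}

```text
schema error: expected keys xyz, delta_rot, hand
```

```bash
python3 - <<'E'
from h import *
s=observe();print(s['time'],s['tool_pos'],s['ee_rot'],rel([.4505,-.194,.2]))
E
```

```text
0.1 [ 0.3011325  -0.6036153   0.23045048] [ 1.79914047e+02 -9.43629863e-03 -1.53488413e+02] [-31.65092152  29.98214218   3.08481744]
```

Emit:
{"fn": "apply_moves", "kwargs": {
  "targets": [
    {"xyz": [-4,4,0],"delta_rot": [0,0,0.1],"hand": -1},
    {"xyz": [-8,8,0],"delta_rot": [0,0,0.2],"hand": -1},
    {"xyz": [-12,12,0],"delta_rot": [0,0,0.3],"hand": -1},
    {"xyz": [-16,15.5,0],"delta_rot": [0,0,0.4],"hand": -1},
    {"xyz": [-20,19,0],"delta_rot": [0,0,0.46],"hand": -1}
  ]
}}

```text
time: 0.72
tool_pos: [0.3957, -0.343, 0.2311]
ee_rot: [180.0, -0.0, -180.0]
contact_force: [1.0, -0.2, 0.1]
grip_width: 0.998
gripper_force: 0.0
```

```bash
python3 - <<'E'
from h import *
s=observe();print(s['time'],s['tool_pos'],s['ee_rot'],rel([.4505,-.194,.2]))
E
```

```text
0.725 [ 0.39566717 -0.34297826  0.23114999] [ 1.79990177e+02 -7.18550703e-03 -1.79995006e+02] [-5.48497198 14.89681369  3.11686525]
```

Emit:
{"fn": "apply_moves", "kwargs": {
  "targets": [
    {"xyz": [-2,4,0],"delta_rot": [0,0,0],"hand": -1},
    {"xyz": [-4,8,0],"delta_rot": [0,0,0],"hand": -1},
    {"xyz": [-5.5,12,0],"delta_rot": [0,0,0],"hand": -1},
    {"xyz": [-5.5,12,0],"delta_rot": [0,0,0],"hand": -1}
  ]
}}

```text
time: 1.23
tool_pos: [0.4508, -0.2224, 0.2312]
ee_rot: [180.0, -0.0, -179.6]
contact_force: [-0.2, 0.7, -0.0]
grip_width: 0.999
gripper_force: 0.0
```

```bash
python3 - <<'E'
from h import *
s=observe();print(s['tool_pos'],s['ee_rot']);np.save("w1.npy",save("wrist","pics/w1.png"),allow_pickle=True)
E
```

```text
[ 0.4507876  -0.22239989  0.23118994] [ 1.79982120e+02 -4.28576659e-03 -1.79643035e+02]
```

Emit:
{"fn": "apply_moves", "kwargs": {
  "targets": [
    {"xyz": [0,3,2],"delta_rot": [0,0,0],"hand": -1},
    {"xyz": [0,6,4],"delta_rot": [0,0,0],"hand": -1},
    {"xyz": [0,6,4],"delta_rot": [0,0,0],"hand": -1}
  ]
}}

```text
time: 1.65
tool_pos: [0.4486, -0.1641, 0.1899]
ee_rot: [180.0, -0.2, -179.8]
contact_force: [0.2, 0.4, 0.4]
grip_width: 0.998
gripper_force: 0.0
```

```bash
python3 - <<'E'
from h import *
s=observe();print(s['tool_pos'],s['ee_rot']);np.save("w2.npy",save("wrist","pics/w2.png"),allow_pickle=True)
a=cv2.imread("pics/w1.png");b=cv2.imread("pics/w2.png")
cv2.imwrite("pics/w12.png",cv2.resize(np.hstack([a[:,60:460],b[:,60:460]]),(800,384)))
E
```

```text
[ 0.44857745 -0.164123    0.189892  ] [ 1.79980493e+02 -1.64901402e-01 -1.79807654e+02]
```

View pics/w12.png

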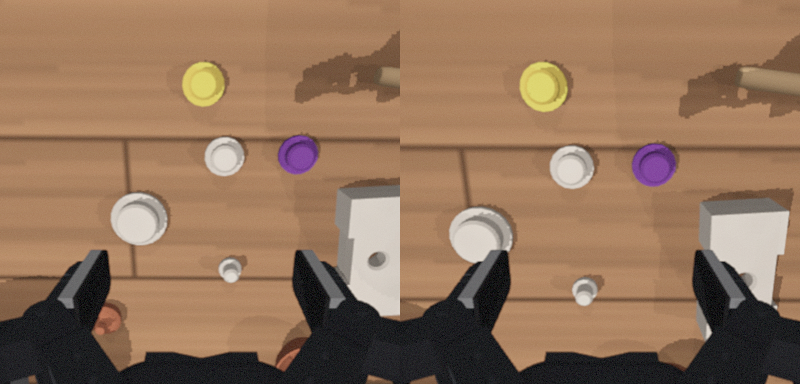

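Wrist views: the medium core is at about (284,156) in w1 and (231,166) in w2, between purple and wide. The upper half is at the right edge. I'll refine by segmentation.

```bash
python3 - <<'E'
from h import *
rs=[]
for k,(u,v) in((1,(284,156)),(2,(231,166))):
    im=cv2.imread(f"pics/w{k}.png");p=np.load(f"w{k}.npy",allow_pickle=True).item()
    hsv=cv2.cvtColor(im,cv2.COLOR_BGR2HSV)
    m=((hsv[...,1]<60)&(hsv[...,2]>110)).astype(np.uint8)
    n,l,st,c=cv2.connectedComponentsWithStats(m); i=l[v,u]
    ct=cv2.findContours((l==i).astype(np.uint8),0,1)[0][0]
    print(k,st[i],c[i],cv2.fitEllipse(ct),atz(p,c[i],.008).round(4),atz(p,c[i],.012).round(4)); rs.append(ray(p,c[i]))
print(tri(rs))
p=np.load("w1.npy",allow_pickle=True).item()
print(-p['extrinsics'][:3,:3].T@p['extrinsics'][:3,3])
E
```

```text
1 [ 265  137   40   39 1242] [284.04750403 155.92673108] ((284.0551452636719, 155.92808532714844), (38.596248626708984, 39.146095275878906), 57.38054275512695) [ 0.4511 -0.1962  0.008 ] [ 0.4502 -0.1965  0.012 ]
2 [ 210  145   44   44 1527] [231.33660773 166.55599214] ((231.34205627441406, 166.55081176757812), (42.760746002197266, 43.630245208740234), 122.28204345703125) [ 0.4509 -0.1963  0.008 ] [ 0.4499 -0.1959  0.012 ]
[ 0.45097457 -0.19624577  0.00800807]
[ 0.37084752 -0.22360321  0.37441187]
```

```bash
python3 - <<'E'
from h import *
print(observe()['tool_pos'],rel([.4505,-.196,.05]))
E
```

```text
[ 0.44940519 -0.16482507  0.19088664] [-0.11752386 -3.11463234 14.08923163]
```

Emit:
{"fn": "apply_moves", "kwargs": {
  "targets": [
    {"xyz": [0,-1.6,4],"delta_rot": [0,0,0],"hand": -0.3},
    {"xyz": [-0.1,-3.2,9],"delta_rot": [0,0,0],"hand": -0.3},
    {"xyz": [-0.1,-3.2,14],"delta_rot": [0,0,0],"hand": -0.3},
    {"xyz": [-0.1,-3.2,14],"delta_rot": [0,0,0],"hand": -0.3},
    {"xyz": [-0.1,-3.2,14],"delta_rot": [0,0,0],"hand": -0.3}
  ]
}}

```text
time: 2.33
tool_pos: [0.4523, -0.1973, 0.0529]
ee_rot: [-180.0, 0.1, -179.8]
contact_force: [0.4, -0.2, 0.2]
grip_width: 0.65
gripper_force: 0.0
```

```bash
python3 - <<'E'
from h import *
print(observe()['tool_pos'],observe()['ee_rot'],rel([.4505,-.196,.01]))
E
```

```text
[ 0.45227267 -0.19732418  0.05293616] [-1.79962696e+02  8.48247444e-02 -1.79841152e+02] [0.18325547 0.1357043  4.29326228]
```

Emit:
{"fn": "apply_moves", "kwargs": {
  "targets": [
    {"xyz": [0.1,0.1,2],"delta_rot": [0,0,0],"hand": -0.3},
    {"xyz": [0.1,0.1,4.2],"delta_rot": [0,0,0],"hand": -0.3},
    {"xyz": [0.1,0.1,4.2],"delta_rot": [0,0,0],"hand": -0.3},
    {"xyz": [0.1,0.1,4.2],"delta_rot": [0,0,0],"hand": -0.3}
  ]
}}

```text
time: 2.82
tool_pos: [0.4515, -0.1957, 0.0112]
ee_rot: [-180.0, 0.2, -179.8]
contact_force: [-0.3, -0.8, -0.8]
grip_width: 0.647
gripper_force: 0.0
```

```bash
python3 - <<'E'
from h import *
print(observe()['tool_pos'],observe()['ee_rot'],observe()['contact_force'],rel([.4505,-.196,.01]))
E
```

```text
[ 0.45154775 -0.19566779  0.011241  ] [-1.79980869e+02  1.70597014e-01 -1.79808959e+02] [-0.33937262 -0.82838317 -0.7931618 ] [ 0.10525374 -0.03282986  0.12379806]
```

Emit:
{"fn": "apply_moves", "kwargs": {
  "targets": [
    {"xyz": [0,0,0],"delta_rot": [0,0,0],"hand": 0.2},
    {"xyz": [0,0,0],"delta_rot": [0,0,0],"hand": 0.5},
    {"xyz": [0,0,0],"delta_rot": [0,0,0],"hand": 0.5},
    {"xyz": [0,0,0],"delta_rot": [0,0,0],"hand": 0.5},
    {"xyz": [0,0,0],"delta_rot": [0,0,0],"hand": 0.5}
  ],
  "newtons": 25
}}

```text
time: 3.45
tool_pos: [0.451, -0.1956, 0.0107]
ee_rot: [-180.0, 0.1, -179.8]
contact_force: [-1.6, 2.2, 10.4]
grip_width: 0.354
gripper_force: 23.9
```

Emit:
{"fn": "apply_moves", "kwargs": {
  "targets": [
    {"xyz": [0,0,-0.3],"delta_rot": [0,0,0],"hand": 0.5},
    {"xyz": [0,0,-1],"delta_rot": [0,0,0],"hand": 0.5},
    {"xyz": [0,0,-4],"delta_rot": [0,0,0],"hand": 0.5},
    {"xyz": [0,0,-8],"delta_rot": [0,0,0],"hand": 0.5},
    {"xyz": [0,0,-12],"delta_rot": [0,0,0],"hand": 0.5}
  ]
}}

```text
time: 4.08
tool_pos: [0.4497, -0.1955, 0.1309]
ee_rot: [-180.0, -0.0, -179.8]
contact_force: [1.2, -0.7, -0.5]
grip_width: 0.356
gripper_force: 24.9
```

```bash
python3 - <<'E'
from h import *
s=observe();print(s['tool_pos'],s['ee_rot'],s['contact_force'],s['joints'],rel([.5,.26,.2]))
E
```

```text
[ 0.44970543 -0.19553494  0.13086814] [-1.79999218e+02 -1.60130780e-02 -1.79838394e+02] [ 1.24148395 -0.74836469 -0.4822973 ] [-4.74214252e-01  8.54229882e+00 -3.01100067e+01  1.22888059e-03
 -5.13636979e+01 -8.93649472e+01] [-5.15599044 45.53903264 -6.91524863]
```

Emit:
{"fn": "apply_moves", "kwargs": {
  "targets": [
    {"xyz": [-4,3,-4],"delta_rot": [0,0,0],"hand": 0.5},
    {"xyz": [-8,6,-8],"delta_rot": [0,0,0],"hand": 0.5},
    {"xyz": [-12,9.5,-8],"delta_rot": [0,0,0],"hand": 0.5},
    {"xyz": [-16,13,-8],"delta_rot": [0,0,0],"hand": 0.5},
    {"xyz": [-16,13,-8],"delta_rot": [0,0,0],"hand": 0.5}
  ]
}}

```text
time: 4.7
tool_pos: [0.6115, -0.0628, 0.2088]
ee_rot: [-180.0, -0.0, -179.7]
contact_force: [0.1, -0.6, -0.9]
grip_width: 0.354
gripper_force: 24.9
```

```bash
python3 - <<'E'
from h import *
s=observe();print(s['tool_pos'],s['ee_rot']);np.save("w3.npy",save("wrist","pics/w3.png"),allow_pickle=True)
E
```

```text
[ 0.61152092 -0.06283389  0.20877168] [-1.79994006e+02 -3.27474923e-02 -1.79695730e+02]
```

Emit:
{"fn": "apply_moves", "kwargs": {
  "targets": [
    {"xyz": [0,5,0],"delta_rot": [0,0,0],"hand": 0.5},
    {"xyz": [0,10,0],"delta_rot": [0,0,0],"hand": 0.5},
    {"xyz": [0,12,0],"delta_rot": [0,0,0],"hand": 0.5},
    {"xyz": [0,12,0],"delta_rot": [0,0,0],"hand": 0.5}
  ]
}}

```text
time: 5.25
tool_pos: [0.6088, 0.0554, 0.2096]
ee_rot: [180.0, -0.0, -179.8]
contact_force: [-0.1, -0.2, -0.1]
grip_width: 0.355
gripper_force: 24.9
```

```bash
python3 - <<'E'
from h import *
s=observe();print(s['tool_pos'],s['ee_rot']);np.save("w4.npy",save("wrist","pics/w4.png"),allow_pickle=True)
E
```

```text
[0.60878951 0.05537719 0.20959626] [ 1.79999032e+02 -4.87251661e-03 -1.79758360e+02]
```

Emit:
{"fn": "apply_moves", "kwargs": {
  "targets": [
    {"xyz": [0,5,0],"delta_rot": [0,0,0],"hand": 0.5},
    {"xyz": [0,10,0],"delta_rot": [0,0,0],"hand": 0.5},
    {"xyz": [0,15,0],"delta_rot": [0,0,0],"hand": 0.5},
    {"xyz": [0,15,0],"delta_rot": [0,0,0],"hand": 0.5}
  ]
}}

```text
time: 5.8
tool_pos: [0.6089, 0.2063, 0.209]
ee_rot: [-180.0, -0.0, -179.7]
contact_force: [0.1, -0.8, 0.2]
grip_width: 0.357
gripper_force: 25.0
```

```bash
python3 - <<'E'
from h import *
s=observe();print(s['tool_pos'],s['ee_rot']);np.save("w5.npy",save("wrist","pics/w5.png"),allow_pickle=True)
a=[cv2.imread(f"pics/w{k}.png") for k in(3,4,5)]
o=np.zeros((600,800,3),np.uint8);o[:300,:400]=cv2.resize(a[0],(400,300));o[:300,400:]=cv2.resize(a[1],(400,300));o[300:,:400]=cv2.resize(a[2],(400,300))
cv2.imwrite("pics/w345.png",o)
E
```

```text
[0.60892183 0.20625973 0.20898018] [-1.79990348e+02 -1.93076567e-02 -1.79743547e+02]
```

View pics/w345.png

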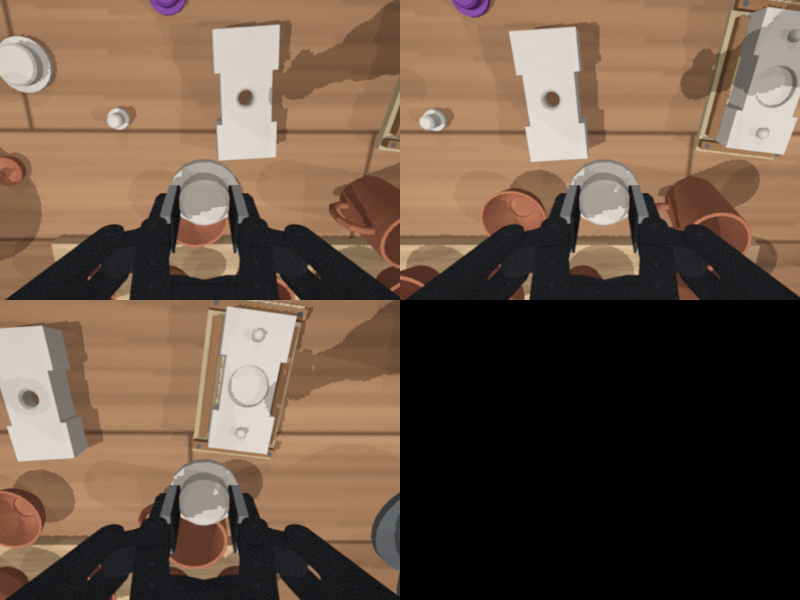

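In the w345 quadrants, the upper half's hole is at (245,97) in w3 and (551,99) in w4. The lower half's pocket is at (248,386) and its natches at (258,335) and (241,433) in w5. The core is held straight. One more lower view will give parallax.

Emit:
{"fn": "apply_moves", "kwargs": {
  "targets": [
    {"xyz": [0,5,0],"delta_rot": [0,0,0],"hand": 0.5},
    {"xyz": [0,10,0],"delta_rot": [0,0,0],"hand": 0.5},
    {"xyz": [0,10,0],"delta_rot": [0,0,0],"hand": 0.5},
    {"xyz": [0,10,0],"delta_rot": [0,0,0],"hand": 0.5}
  ]
}}

```text
time: 6.35
tool_pos: [0.6088, 0.3032, 0.2092]
ee_rot: [-180.0, -0.0, -179.9]
contact_force: [0.5, -0.4, -1.3]
grip_width: 0.355
gripper_force: 25.0
```

```bash
python3 - <<'E'
from h import *
s=observe();print(s['tool_pos'],s['ee_rot']);np.save("w6.npy",save("wrist","pics/w6.png"),allow_pickle=True)
a={k:cv2.imread(f"pics/w{k}.png") for k in(3,4,5,6)}
# crops: (img, x0,y0,w,h)
o=np.zeros((600,800,3),np.uint8)
def put(k,x0,y0,w,h,X,Y,f): 
    c=cv2.resize(a[k][y0:y0+h,x0:x0+w],None,fx=f,fy=f,interpolation=2);c=c[:600-Y,:800-X];o[Y:Y+c.shape[0],X:X+c.shape[1]]=c
put(5,240,0,160,210,0,0,2.85)
put(6,80,0,120,210,460,0,2.83)
cv2.imwrite("pics/c56.png",o)
E
```

```text
[0.60881024 0.30321622 0.20918002] [-1.79967472e+02 -3.21249626e-02 -1.79904273e+02]
```

View pics/c56.png

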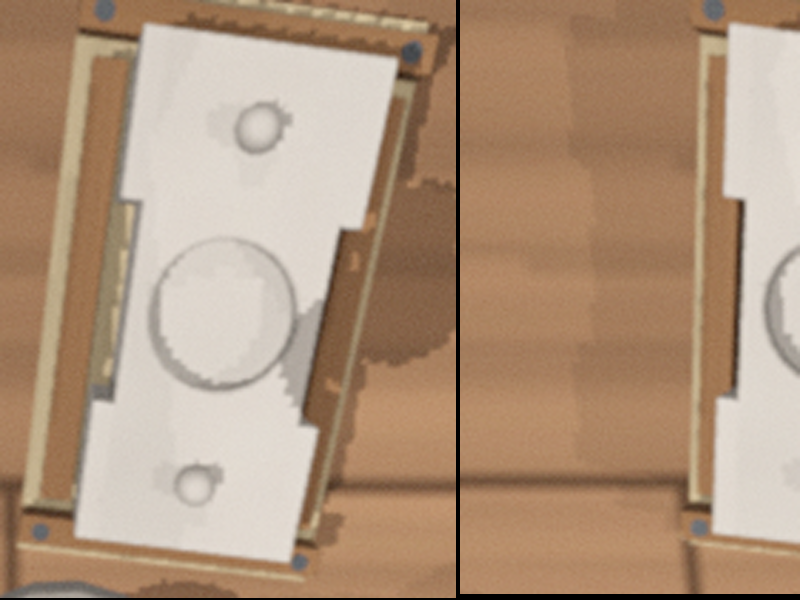

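In w5, the lower block's corners (crop px) are at (145,23), (398,60), (292,563) and (76,535). The pocket is at (223,313) and natches at (258,128) and (196,485). Fitting both blocks' poses from corners over two views.

```bash
cat > fit.py <<'E'
from h import *
from scipy.optimize import least_squares
P=[(sx*a,sy*b) for sx in(1,-1) for sy in(1,-1) for a,b in((.08,.038),(.032,.038),(.032,.031))]
def world(q,pt):
    c,s=np.cos(q[3]),np.sin(q[3]); return [q[0]+c*pt[0]-s*pt[1],q[1]+s*pt[0]+c*pt[1],q[2]]
def fit(ks,q,freez=False,verbose=True):
    V=[(np.load(f"w{k}.npy",allow_pickle=True).item(),cv2.cvtColor(cv2.imread(f"pics/w{k}.png"),6)) for k in ks]
    q=np.array(q,float)
    for it in range(8):
        obs=[]
        w=6 if it<4 else 4
        for i,(p,g) in enumerate(V):
            for pt in P:
                u=proj(p,world(q,pt))
                if not(8<u[0]<503 and 8<u[1]<375):continue
                v=cv2.cornerSubPix(g,np.array([[u]],np.float32),(w,w),(-1,-1),(3,50,.01))[0,0]
                if np.hypot(*(v-u))<(7 if it<4 else 3): obs.append((p,pt,v,i))
        f=lambda q:np.concatenate([proj(p,world(q,pt))-v for p,pt,v,i in obs])
        r=least_squares(f,q,loss='soft_l1',f_scale=.7,x_scale=[.01,.01,.01,.1]); q=r.x
    e=f(q).reshape(-1,2)
    if verbose: print(ks,len(obs),[sum(o[3]==i for o in obs) for i in range(len(ks))],"med err px",np.median(np.hypot(*e.T)).round(2),"q",q.round(4),"yaw",np.degrees(q[3]).round(2))
    return q
E
python3 - <<'E'
from fit import *
p=np.load("w5.npy",allow_pickle=True).item()
c=lambda x,y:(240+x/2.85-.3,y/2.85-.3)
pk=atz(p,c(223,313),.05);n1=atz(p,c(260,126),.059);n2=atz(p,c(197,483),.059)
print(pk,n1,n2,(n1+n2)/2,np.hypot(*(n1-n2)[:2]),np.degrees(np.arctan2(*(n2-n1)[1::-1])))
y0=np.arctan2(*(n2-n1)[1::-1])
fit([5],[*pk[:2],.05,y0]); fit([5,6],[*pk[:2],.05,y0])
p=np.load("w3.npy",allow_pickle=True).item()
h=atz(p,(245*1.28,97*1.28),.04);print(h)
fit([3],[*h[:2],.04,.04]);fit([3,4],[*h[:2],.04,.04])
E
```

```text
[0.5513551  0.25774569 0.05      ] [0.4969323  0.26384036 0.059     ] [0.6059353  0.25084154 0.059     ] [0.5514338  0.25734095 0.059     ] 0.10977532206683539 -6.800514196923004
[5] 11 [11] med err px 0.71 q [ 0.5528  0.2576  0.0518 -0.12  ] yaw -6.87
[5, 6] 22 [11, 11] med err px 0.81 q [ 0.5527  0.2578  0.0513 -0.1214] yaw -6.96
[ 0.56836226 -0.01302238  0.04      ]
[3] 12 [12] med err px 0.32 q [ 0.5695 -0.0117  0.0417  0.0676] yaw 3.87
[3, 4] 24 [12, 12] med err px 0.43 q [ 0.5694 -0.0115  0.0413  0.0676] yaw 3.87
```

Emit:
{"fn": "apply_moves", "kwargs": {
  "targets": [
    {"xyz": [3,-2.5,3],"delta_rot": [0,0,0],"hand": 0.5},
    {"xyz": [5.6,-4.5,6],"delta_rot": [0,0,0],"hand": 0.5},
    {"xyz": [5.6,-4.5,10],"delta_rot": [0,0,0],"hand": 0.5},
    {"xyz": [5.6,-4.5,13.8],"delta_rot": [0,0,0],"hand": 0.5},
    {"xyz": [5.6,-4.5,13.8],"delta_rot": [0,0,0],"hand": 0.5}
  ]
}}

```text
time: 7.02
tool_pos: [0.5514, 0.2569, 0.0692]
ee_rot: [-179.8, -0.2, -180.0]
contact_force: [0.8, 0.2, 0.5]
grip_width: 0.357
gripper_force: 25.0
```

```bash
python3 - <<'E'
from h import *
s=observe();print(s['tool_pos'],s['ee_rot'],s['contact_force'],rel([.5525,.2577,.066]))
np.save("w7.npy",save("wrist","pics/w7.png"),allow_pickle=True);save("scene","pics/s7.png");save("top","pics/t7.png")
print(observe()['tool_pos'],rel([.5525,.2577,.066]))
E
```

```text
[0.55136719 0.25690474 0.06917953] [-179.80460604   -0.23785779 -179.95597847] [0.81157827 0.18401827 0.46392635] [-0.11466087  0.08052142  0.3172072 ]
[0.55398737 0.25969556 0.07313943] [ 0.15061161 -0.19998653  0.71342984]
```

Emit:
{"fn": "apply_moves", "kwargs": {
  "targets": [
    {"xyz": [0,0,0],"delta_rot": [0,0,0],"hand": 0.5},
    {"xyz": [0,0,0],"delta_rot": [0,0,0],"hand": 0.5}
  ]
}}

```text
time: 7.42
tool_pos: [0.5533, 0.2601, 0.0725]
ee_rot: [179.9, 0.1, -179.8]
contact_force: [0.7, 0.3, 0.1]
grip_width: 0.354
gripper_force: 25.0
```

```bash
python3 - <<'E'
from h import *
s=observe();print(s['tool_pos'],s['ee_rot'],s['contact_force'],rel([.5525,.2577,.066]))
save("wrist","pics/w7.png");print(observe()['tool_pos'])
save("wrist","pics/w7.png");print(observe()['tool_pos'])
a=cv2.imread("pics/w7.png");b=cv2.imread("pics/s7.png");
o=np.zeros((600,800,3),np.uint8);o[:384,:512]=a;o[:300,512:800]=cv2.resize(b[140:260,335:450],(288,300),interpolation=2)
cv2.imwrite("pics/c7.png",o[:400])
E
```

```text
[0.55327979 0.26013975 0.07249808] [ 1.79927706e+02  8.32983585e-02 -1.79837384e+02] [0.67534681 0.27958355 0.11039383] [ 0.07961561 -0.24457254  0.64938536]
[0.55311596 0.26008335 0.07222888]
[0.5529552  0.26000567 0.07199345]
```

View pics/c7.png

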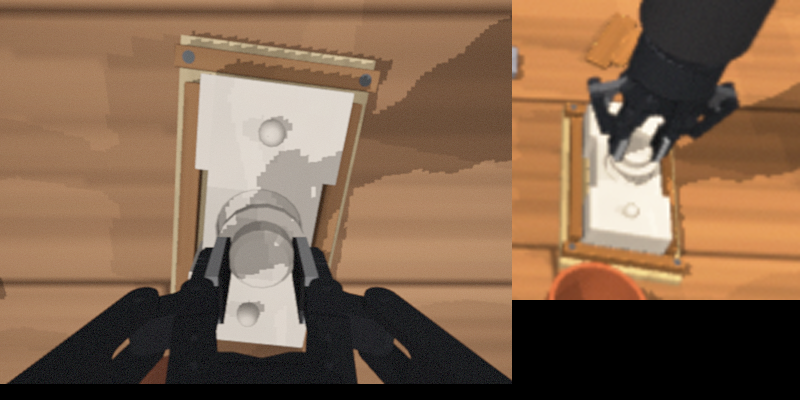

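The core is above the pocket (core centre (262,250), pocket rim at (260,215) behind it), about 1 cm up and about 2 mm too far in +y. Correcting and lowering slowly.

Emit:
{"fn": "apply_moves", "kwargs": {
  "targets": [
    {"xyz": [0,-0.1,0.2],"delta_rot": [0,0,0],"hand": 0.5},
    {"xyz": [0,-0.2,0.4],"delta_rot": [0,0,0],"hand": 0.5},
    {"xyz": [0,-0.2,0.6],"delta_rot": [0,0,0],"hand": 0.5},
    {"xyz": [0,-0.2,0.6],"delta_rot": [0,0,0],"hand": 0.5},
    {"xyz": [0,-0.2,0.6],"delta_rot": [0,0,0],"hand": 0.5}
  ]
}}

```text
time: 8.15
tool_pos: [0.5528, 0.2578, 0.0653]
ee_rot: [-180.0, -0.0, -179.8]
contact_force: [0.8, 0.5, 0.5]
grip_width: 0.356
gripper_force: 25.0
```

Emit:
{"fn": "apply_moves", "kwargs": {
  "targets": [
    {"xyz": [0,0,0],"delta_rot": [0,0,0],"hand": 0.5},
    {"xyz": [0,0,0],"delta_rot": [0,0,0],"hand": 0.5},
    {"xyz": [0,0,0],"delta_rot": [0,0,0],"hand": 0.5},
    {"xyz": [0,0,0],"delta_rot": [0,0,0],"hand": 0.5}
  ]
}}

```text
time: 8.65
tool_pos: [0.5527, 0.2577, 0.0653]
ee_rot: [180.0, 0.0, -179.8]
contact_force: [-0.4, 0.2, 0.6]
grip_width: 0.354
gripper_force: 25.0
```

Emit:
{"fn": "apply_moves", "kwargs": {
  "targets": [
    {"xyz": [0,0,0.2],"delta_rot": [0,0,0],"hand": 0.5},
    {"xyz": [0,0,0.4],"delta_rot": [0,0,0],"hand": 0.5},
    {"xyz": [0,0,0.6],"delta_rot": [0,0,0],"hand": 0.5},
    {"xyz": [0,0,0.7],"delta_rot": [0,0,0],"hand": 0.5},
    {"xyz": [0,0,0.7],"delta_rot": [0,0,0],"hand": 0.5}
  ]
}}

```text
time: 9.28
tool_pos: [0.5528, 0.2577, 0.0582]
ee_rot: [-180.0, -0.0, -179.8]
contact_force: [-1.0, 0.4, -0.3]
grip_width: 0.35
gripper_force: 25.0
```

Emit:
{"fn": "apply_moves", "kwargs": {
  "targets": [
    {"xyz": [0,0,0.2],"delta_rot": [0,0,0],"hand": 0.5},
    {"xyz": [0,0,0.4],"delta_rot": [0,0,0],"hand": 0.5},
    {"xyz": [0,0,0.5],"delta_rot": [0,0,0],"hand": 0.5},
    {"xyz": [0,0,0.55],"delta_rot": [0,0,0],"hand": 0.5},
    {"xyz": [0,0,0.55],"delta_rot": [0,0,0],"hand": 0.5}
  ]
}}

```text
time: 9.9
tool_pos: [0.5528, 0.2578, 0.0528]
ee_rot: [180.0, 0.0, -179.8]
contact_force: [-1.0, 0.4, 1.0]
grip_width: 0.357
gripper_force: 25.1
```

Emit:
{"fn": "apply_moves", "kwargs": {
  "targets": [
    {"xyz": [0,0,0.08],"delta_rot": [0,0,0],"hand": 0.5},
    {"xyz": [0,0,0.08],"delta_rot": [0,0,0],"hand": 0.5},
    {"xyz": [0,0,0.08],"delta_rot": [0,0,0],"hand": 0.5}
  ]
}}

```text
time: 10.28
tool_pos: [0.5528, 0.2578, 0.0528]
ee_rot: [180.0, 0.0, -179.8]
contact_force: [-3.4, 0.6, 6.7]
grip_width: 0.354
gripper_force: 25.6
```

Emit:
{"fn": "apply_moves", "kwargs": {
  "targets": [
    {"xyz": [0,0,-0.1],"delta_rot": [0,0,0],"hand": 0.2},
    {"xyz": [0,0,-0.1],"delta_rot": [0,0,0],"hand": 0.0},
    {"xyz": [0,0,-0.1],"delta_rot": [0,0,0],"hand": -0.2},
    {"xyz": [0,0,-1.5],"delta_rot": [0,0,0],"hand": -0.2},
    {"xyz": [0,0,-4],"delta_rot": [0,0,0],"hand": -0.4}
  ]
}}

```text
time: 10.9
tool_pos: [0.5524, 0.2574, 0.0923]
ee_rot: [-179.9, -0.1, -179.8]
contact_force: [0.1, 0.4, 0.7]
grip_width: 0.699
gripper_force: 0.0
```

Emit:
{"fn": "apply_moves", "kwargs": {
  "targets": [
    {"xyz": [-2,-4.5,-4],"delta_rot": [0,0,0],"hand": -1},
    {"xyz": [-4,-4.5,-8],"delta_rot": [0,0,0],"hand": -1},
    {"xyz": [-5.5,-4.5,-11.5],"delta_rot": [0,0,0],"hand": -1},
    {"xyz": [-5.5,-4.5,-11.5],"delta_rot": [0,0,0],"hand": -1},
    {"xyz": [-5.5,-4.5,-11.5],"delta_rot": [0,0,0],"hand": -1}
  ]
}}

```text
time: 11.52
tool_pos: [0.6075, 0.2127, 0.2071]
ee_rot: [180.0, -0.0, -179.9]
contact_force: [-0.2, 0.5, -0.9]
grip_width: 1.003
gripper_force: 0.0
```

```bash
python3 - <<'E'
from h import *
s=observe();print(s['tool_pos'],s['ee_rot'])
np.save("w8.npy",save("wrist","pics/w8.png"),allow_pickle=True)
from fit import fit
q=fit([8],[.5527,.2578,.05,-.121])
a=cv2.imread("pics/w8.png");cv2.imwrite("pics/c8.png",cv2.resize(a[0:240,220:460],(600,600),interpolation=2))
E
```

```text
[0.60745993 0.2127367  0.20713327] [ 1.79981187e+02 -1.42655426e-02 -1.79859753e+02]
[8] 12 [12] med err px 0.65 q [ 0.5527  0.2576  0.0518 -0.1214] yaw -6.96
```

View pics/c8.png

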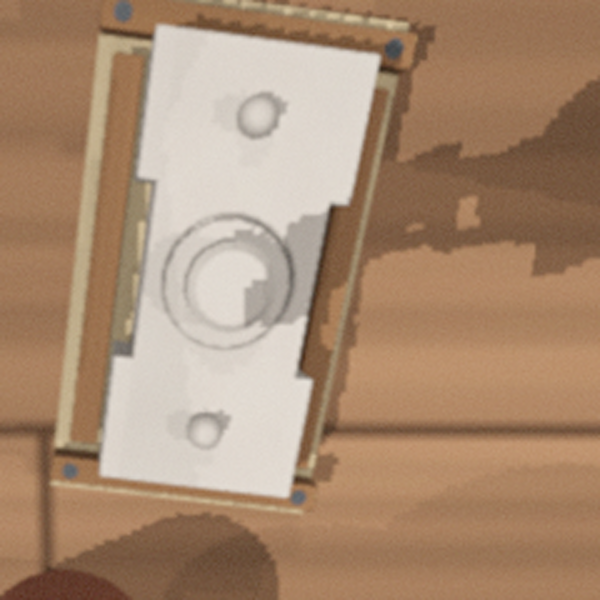

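The core sits flush in the pocket (rim (228,282), plug centred at (230,283)). Now for the upper half.

Emit:
{"fn": "apply_moves", "kwargs": {
  "targets": [
    {"xyz": [1,-5,2],"delta_rot": [0,0,-0.065],"hand": -1},
    {"xyz": [2,-10,4],"delta_rot": [0,0,-0.065],"hand": -1},
    {"xyz": [3,-15,6],"delta_rot": [0,0,-0.065],"hand": -1},
    {"xyz": [3.85,-19.5,8],"delta_rot": [0,0,-0.065],"hand": -1},
    {"xyz": [3.85,-22.4,10],"delta_rot": [0,0,-0.065],"hand": -1}
  ]
}}

```text
time: 12.2
tool_pos: [0.5682, -0.013, 0.1058]
ee_rot: [-180.0, -0.1, -176.1]
contact_force: [1.0, 0.8, 1.1]
grip_width: 0.999
gripper_force: 0.0
```

Emit:
{"fn": "apply_moves", "kwargs": {
  "targets": [
    {"xyz": [0,0,0],"delta_rot": [0,0,0],"hand": -1},
    {"xyz": [0,0,0],"delta_rot": [0,0,0],"hand": -1},
    {"xyz": [0,0,0],"delta_rot": [0,0,0],"hand": -1},
    {"xyz": [0,0,0],"delta_rot": [0,0,0],"hand": -1}
  ]
}}

```text
time: 12.7
tool_pos: [0.5704, -0.0103, 0.1075]
ee_rot: [180.0, 0.0, -176.0]
contact_force: [-0.1, -0.3, 0.2]
grip_width: 0.996
gripper_force: 0.0
```

```bash
python3 - <<'E'
from h import *
s=observe();print(s['tool_pos'],s['ee_rot'],rel([.5694,-.0115,.003]))
np.save("w9.npy",save("wrist","pics/w9.png"),allow_pickle=True)
from fit import fit
q=fit([9],[.5694,-.0115,.04,.0676])
E
```

```text
[ 0.57035719 -0.0103157   0.10745081] [ 1.79988069e+02  4.79656826e-02 -1.76048424e+02] [ 0.11239677 -0.11372728 10.44496724]
[9] 12 [12] med err px 0.28 q [ 0.5692 -0.0115  0.0412  0.0678] yaw 3.89
```

Emit:
{"fn": "apply_moves", "kwargs": {
  "targets": [
    {"xyz": [0.1,-0.1,3],"delta_rot": [0,0,0],"hand": -1},
    {"xyz": [0.1,-0.1,6],"delta_rot": [0,0,0],"hand": -1},
    {"xyz": [0.1,-0.1,9],"delta_rot": [0,0,0],"hand": -1},
    {"xyz": [0.1,-0.1,10.2],"delta_rot": [0,0,0],"hand": -1},
    {"xyz": [0.1,-0.1,10.2],"delta_rot": [0,0,0],"hand": -1}
  ]
}}

```text
time: 13.38
tool_pos: [0.5689, -0.0122, 0.0047]
ee_rot: [-180.0, -0.1, -176.1]
contact_force: [-0.3, -0.7, 0.1]
grip_width: 1.001
gripper_force: 0.0
```

Emit:
{"fn": "apply_moves", "kwargs": {
  "targets": [
    {"xyz": [0,0,0],"delta_rot": [0,0,0],"hand": -0.7},
    {"xyz": [0,0,0],"delta_rot": [0,0,0],"hand": -0.4},
    {"xyz": [0,0,0],"delta_rot": [0,0,0],"hand": 0.2},
    {"xyz": [0,0,0],"delta_rot": [0,0,0],"hand": 0.2},
    {"xyz": [0,0,0],"delta_rot": [0,0,0],"hand": 0.2}
  ],
  "newtons": 60
}}

```text
time: 14.0
tool_pos: [0.5701, -0.0118, 0.0066]
ee_rot: [180.0, 0.2, -176.1]
contact_force: [-1.7, 1.5, 5.7]
grip_width: 0.719
gripper_force: 66.4
```

Emit:
{"fn": "apply_moves", "kwargs": {
  "targets": [
    {"xyz": [0,0,-0.5],"delta_rot": [0,0,0],"hand": 0.2},
    {"xyz": [0,0,-3],"delta_rot": [0,0,0],"hand": 0.2},
    {"xyz": [0,0,-6],"delta_rot": [0,0,0],"hand": 0.2},
    {"xyz": [0,0,-9],"delta_rot": [0,0,0],"hand": 0.2},
    {"xyz": [0,0,-12],"delta_rot": [0,0,0],"hand": 0.2}
  ]
}}

```text
time: 14.62
tool_pos: [0.5683, -0.0124, 0.1259]
ee_rot: [180.0, -0.1, -176.1]
contact_force: [0.2, 0.6, -4.8]
grip_width: 0.713
gripper_force: 66.8
```

```bash
python3 - <<'E'
from h import *
s=observe();print(s['tool_pos'],s['ee_rot'],s['contact_force'],rel([.5535,.2577,.12]))
E
```

```text
[ 0.56828098 -0.01241989  0.12586259] [ 1.79988081e+02 -5.82558982e-02 -1.76140507e+02] [ 0.16582989  0.58486171 -4.78987405] [-0.34402575 27.05009756  0.59153713]
```

Held (−4.8 N). Carrying it over, with a turn.

Emit:
{"fn": "apply_moves", "kwargs": {
  "targets": [
    {"xyz": [0,5,0],"delta_rot": [0,0,0.05],"hand": 0.2},
    {"xyz": [-0.1,10,0],"delta_rot": [0,0,0.1],"hand": 0.2},
    {"xyz": [-0.2,15,0],"delta_rot": [0,0,0.15],"hand": 0.2},
    {"xyz": [-0.3,20,0],"delta_rot": [0,0,0.19],"hand": 0.2},
    {"xyz": [-0.3,24,0],"delta_rot": [0,0,0.19],"hand": 0.2}
  ]
}}

```text
time: 15.25
tool_pos: [0.555, 0.229, 0.1249]
ee_rot: [-180.0, -0.0, 173.0]
contact_force: [0.2, -0.2, -4.0]
grip_width: 0.714
gripper_force: 67.1
```

Emit:
{"fn": "apply_moves", "kwargs": {
  "targets": [
    {"xyz": [0,1.5,0],"delta_rot": [0,0,0],"hand": 0.2},
    {"xyz": [0,2.9,0],"delta_rot": [0,0,0],"hand": 0.2},
    {"xyz": [0,2.9,0],"delta_rot": [0,0,0],"hand": 0.2},
    {"xyz": [0,2.9,0],"delta_rot": [0,0,0],"hand": 0.2},
    {"xyz": [0,2.9,0],"delta_rot": [0,0,0],"hand": 0.2}
  ]
}}

```text
time: 15.88
tool_pos: [0.5594, 0.2553, 0.125]
ee_rot: [-180.0, -0.0, 172.9]
contact_force: [0.6, -0.4, -5.4]
grip_width: 0.716
gripper_force: 67.3
```

```bash
python3 - <<'E'
from h import *
s=observe();print(s['tool_pos'],s['ee_rot'],s['contact_force'],rel([.5535,.2577,.082]))
np.save("w10.npy",save("wrist","pics/w10.png"),allow_pickle=True)
from fit import fit
fit([10],[.5535,.2577,s['tool_pos'][2]+.034,-.1214])
fit([10],[.5535,.2577,s['tool_pos'][2]+.04,-.1214])
E
```

```text
[0.55936693 0.25525098 0.12500937] [-1.79989854e+02 -1.38973410e-02  1.72936727e+02] [ 0.63667116 -0.38350169 -5.38544783] [0.61131163 0.17166253 4.30105505]
[10] 8 [8] med err px 0.0 q [ 0.5539  0.2578  0.1586 -0.1222] yaw -7.0
[10] 8 [8] med err px 0.0 q [ 0.5538  0.2579  0.1653 -0.12  ] yaw -6.88
```

Emit:
{"fn": "apply_moves", "kwargs": {
  "targets": [
    {"xyz": [0.3,0.1,1],"delta_rot": [0,0,0],"hand": 0.2},
    {"xyz": [0.6,0.2,2],"delta_rot": [0,0,0],"hand": 0.2},
    {"xyz": [0.6,0.2,3],"delta_rot": [0,0,0],"hand": 0.2},
    {"xyz": [0.6,0.2,3],"delta_rot": [0,0,0],"hand": 0.2},
    {"xyz": [0.6,0.2,3],"delta_rot": [0,0,0],"hand": 0.2}
  ]
}}

```text
time: 16.55
tool_pos: [0.5539, 0.259, 0.095]
ee_rot: [-180.0, 0.0, 173.0]
contact_force: [0.2, 0.5, -4.2]
grip_width: 0.717
gripper_force: 67.2
```

```bash
python3 - <<'E'
from h import *
s=observe();print(s['tool_pos'],s['ee_rot'],s['contact_force'],rel([.5535,.2577,.082]))
p=save("wrist","pics/w11.png");np.save("w11.npy",p,allow_pickle=True)
from fit import fit,P,world
q=fit([11],[s['tool_pos'][0]-.0008,s['tool_pos'][1],s['tool_pos'][2]+.034,-.1214])
im=cv2.imread("pics/w11.png");o=cv2.resize(im,(800,600),interpolation=2);f=800/512
for pt in P:
    for qq,c in((q,(0,0,255)),([.5527,.2577,.051,-.1214],(255,0,0))):
        u=proj(p,world(qq,pt)); cv2.circle(o,tuple(int(a) for a in (u+.5)*f),3,c,1)
cv2.imwrite("pics/c11.png",o)
E
```

```text
[0.55388773 0.25901562 0.09503592] [-1.79994063e+02  1.14366705e-02  1.73010867e+02] [ 0.21538688  0.53048409 -4.17371902] [ 0.02273646 -0.1351676   1.30360172]
[11] 10 [10] med err px 0.73 q [ 0.5531  0.2587  0.129  -0.1205] yaw -6.9
```

View pics/c11.png

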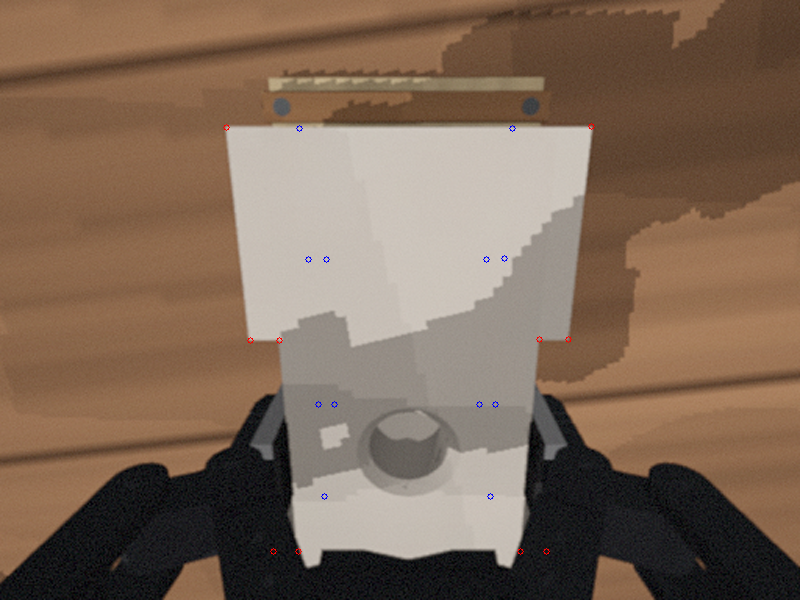

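The overlay matches: the upper half's corners (red) sit on the block edges, so its in-hand pose is about 0.4 mm off in x and 1 mm off in y relative to the lower half. Correcting and lowering to just above the natches.

Emit:
{"fn": "apply_moves", "kwargs": {
  "targets": [
    {"xyz": [0.03,-0.1,0.8],"delta_rot": [0,0,0.001],"hand": 0.2},
    {"xyz": [0.03,-0.1,1.6],"delta_rot": [0,0,0.001],"hand": 0.2},
    {"xyz": [0.03,-0.1,2.4],"delta_rot": [0,0,0.001],"hand": 0.2},
    {"xyz": [0.03,-0.1,2.4],"delta_rot": [0,0,0.001],"hand": 0.2},
    {"xyz": [0.03,-0.1,2.4],"delta_rot": [0,0,0.001],"hand": 0.2}
  ]
}}

```text
time: 17.23
tool_pos: [0.5534, 0.258, 0.071]
ee_rot: [-180.0, 0.0, 172.9]
contact_force: [0.2, 0.7, -4.8]
grip_width: 0.717
gripper_force: 67.2
```

Emit:
{"fn": "apply_moves", "kwargs": {
  "targets": [
    {"xyz": [0,0,0],"delta_rot": [0,0,0],"hand": 0.2},
    {"xyz": [0,0,0],"delta_rot": [0,0,0],"hand": 0.2},
    {"xyz": [0,0,0],"delta_rot": [0,0,0],"hand": 0.2}
  ]
}}

```text
time: 17.6
tool_pos: [0.5533, 0.258, 0.0712]
ee_rot: [180.0, 0.0, 172.9]
contact_force: [0.4, -0.3, -4.5]
grip_width: 0.717
gripper_force: 67.2
```

```bash
python3 - <<'E'
from h import *
s=observe();print(s['tool_pos'],s['ee_rot'],s['contact_force'],rel([.5535,.2580,.066]))
E
```

```text
[0.55329183 0.25798485 0.07118282] [1.79988209e+02 1.05745314e-02 1.72942948e+02] [ 0.44012352 -0.27535984 -4.53814696] [-0.02037779  0.00395485  0.51828684]
```

Emit:
{"fn": "apply_moves", "kwargs": {
  "targets": [
    {"xyz": [0,0,0.2],"delta_rot": [0,0,0],"hand": 0.2},
    {"xyz": [0,0,0.4],"delta_rot": [0,0,0],"hand": 0.2},
    {"xyz": [0,0,0.6],"delta_rot": [0,0,0],"hand": 0.2},
    {"xyz": [0,0,0.7],"delta_rot": [0,0,0],"hand": 0.2},
    {"xyz": [0,0,0.7],"delta_rot": [0,0,0],"hand": 0.2}
  ]
}}

```text
time: 18.23
tool_pos: [0.5532, 0.2579, 0.0639]
ee_rot: [-180.0, -0.0, 172.9]
contact_force: [0.1, -0.3, -4.2]
grip_width: 0.715
gripper_force: 67.2
```

Emit:
{"fn": "apply_moves", "kwargs": {
  "targets": [
    {"xyz": [0,0,0.1],"delta_rot": [0,0,0],"hand": 0.2},
    {"xyz": [0,0,0.2],"delta_rot": [0,0,0],"hand": 0.2},
    {"xyz": [0,0,0.3],"delta_rot": [0,0,0],"hand": 0.2},
    {"xyz": [0,0,0.3],"delta_rot": [0,0,0],"hand": 0.2}
  ]
}}

```text
time: 18.73
tool_pos: [0.5532, 0.2579, 0.0609]
ee_rot: [-180.0, -0.0, 172.9]
contact_force: [-0.3, -0.1, -4.1]
grip_width: 0.714
gripper_force: 67.2
```

Emit:
{"fn": "apply_moves", "kwargs": {
  "targets": [
    {"xyz": [0,0,0.1],"delta_rot": [0,0,0],"hand": 0.2},
    {"xyz": [0,0,0.2],"delta_rot": [0,0,0],"hand": 0.2},
    {"xyz": [0,0,0.25],"delta_rot": [0,0,0],"hand": 0.2},
    {"xyz": [0,0,0.25],"delta_rot": [0,0,0],"hand": 0.2}
  ]
}}

```text
time: 19.23
tool_pos: [0.5533, 0.258, 0.0585]
ee_rot: [180.0, 0.0, 172.9]
contact_force: [0.3, 1.1, -4.7]
grip_width: 0.714
gripper_force: 67.2
```

Emit:
{"fn": "apply_moves", "kwargs": {
  "targets": [
    {"xyz": [0,0,0.05],"delta_rot": [0,0,0],"hand": 0.2},
    {"xyz": [0,0,0.1],"delta_rot": [0,0,0],"hand": 0.2},
    {"xyz": [0,0,0.15],"delta_rot": [0,0,0],"hand": 0.2},
    {"xyz": [0,0,0.15],"delta_rot": [0,0,0],"hand": 0.2}
  ]
}}

```text
time: 19.73
tool_pos: [0.5533, 0.258, 0.057]
ee_rot: [180.0, 0.0, 172.9]
contact_force: [-0.3, 0.4, -4.9]
grip_width: 0.714
gripper_force: 67.2
```

Emit:
{"fn": "apply_moves", "kwargs": {
  "targets": [
    {"xyz": [0,0,0.05],"delta_rot": [0,0,0],"hand": 0.2},
    {"xyz": [0,0,0.05],"delta_rot": [0,0,0],"hand": 0.2},
    {"xyz": [0,0,0.1],"delta_rot": [0,0,0],"hand": 0.2},
    {"xyz": [0,0,0.1],"delta_rot": [0,0,0],"hand": 0.2}
  ]
}}

```text
time: 20.23
tool_pos: [0.5533, 0.258, 0.0566]
ee_rot: [180.0, 0.0, 173.0]
contact_force: [-4.8, -0.4, 5.3]
grip_width: 0.714
gripper_force: 68.3
```

Emit:
{"fn": "apply_moves", "kwargs": {
  "targets": [
    {"xyz": [0.04,0,0],"delta_rot": [0,0,0],"hand": 0.2},
    {"xyz": [0.04,0.03,0.03],"delta_rot": [0,0,0],"hand": 0.2},
    {"xyz": [0.04,-0.03,0.03],"delta_rot": [0,0,0],"hand": 0.2},
    {"xyz": [0.04,0,0.05],"delta_rot": [0,0,0],"hand": 0.2},
    {"xyz": [0.04,0,0.05],"delta_rot": [0,0,0],"hand": 0.2}
  ]
}}

```text
time: 20.85
tool_pos: [0.5533, 0.258, 0.0566]
ee_rot: [180.0, 0.1, 173.0]
contact_force: [-4.5, -1.4, 10.7]
grip_width: 0.714
gripper_force: 69.1
```

```bash
python3 - <<'E'
from h import *
s=observe();print(s['tool_pos'],s['ee_rot'],s['contact_force'],s['moment'])
p=save("wrist","pics/w12b.png");save("scene","pics/s12.png");save("top","pics/t12.png")
np.save("w12b.npy",p,allow_pickle=True)
from fit import *
q=fit(["12b"],[.5527,.2577,.09,-.1214])
o=np.zeros((600,800,3),np.uint8)
o[:300,:400]=cv2.resize(cv2.imread("pics/w12b.png"),(400,300))
o[:,400:]=cv2.resize(cv2.imread("pics/s12.png")[150:285,350:440],(400,600),interpolation=2)
o[300:,:400]=cv2.resize(cv2.imread("pics/t12.png")[140:260,70:230],(400,300),interpolation=2)
cv2.imwrite("pics/c12.png",o); print(observe()['contact_force'])
E
```

```text
[0.55328478 0.2580217  0.05662457] [1.79975602e+02 6.03325920e-02 1.72957164e+02] [-4.51351338 -1.37766368 10.65727574] [-0.40425719  1.41385703 -0.05536968]
['12b'] 10 [10] med err px 0.15 q [ 0.5524  0.2574  0.0907 -0.1256] yaw -7.2
[-4.68931733 -0.85438291 10.30796952]
```

View pics/c12.png

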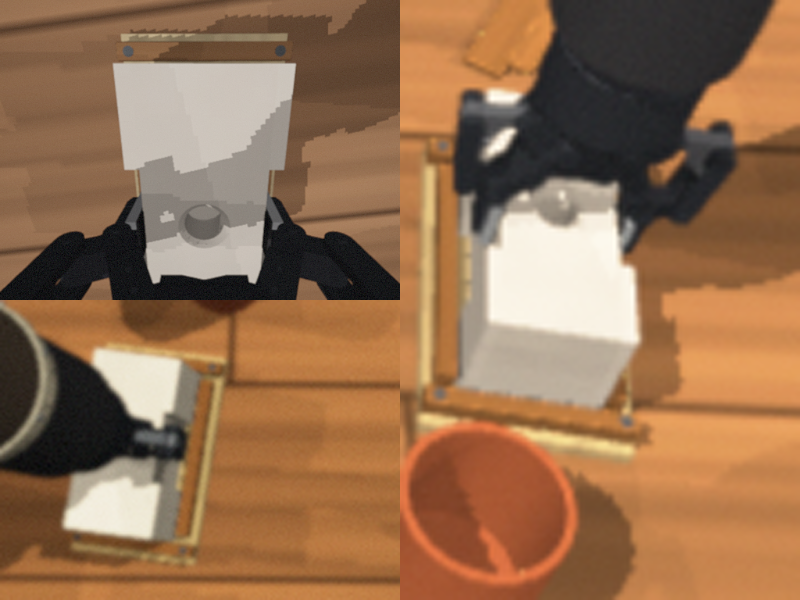

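The views show no seam gap: the two blocks read as one continuous white body, with its top fitted at 0.0907 m, i.e. closed. Now bringing the push up to about 15 N.

Emit:
{"fn": "apply_moves", "kwargs": {
  "targets": [
    {"xyz": [0.03,0,0.03],"delta_rot": [0,0,0],"hand": 0.2},
    {"xyz": [0.03,0,0.03],"delta_rot": [0,0,0],"hand": 0.2},
    {"xyz": [0.03,0,0.03],"delta_rot": [0,0,0],"hand": 0.2},
    {"xyz": [0.03,0,0.03],"delta_rot": [0,0,0],"hand": 0.2}
  ]
}}

```text
time: 21.5
tool_pos: [0.5533, 0.2581, 0.0566]
ee_rot: [180.0, 0.1, 173.0]
contact_force: [-4.0, -1.8, 10.8]
grip_width: 0.715
gripper_force: 69.2
```

Emit:
{"fn": "apply_moves", "kwargs": {
  "targets": [
    {"xyz": [0,0,0],"delta_rot": [0,0,0],"hand": 0.2},
    {"xyz": [0,0,0],"delta_rot": [0,0,0],"hand": 0.2},
    {"xyz": [0,0,0],"delta_rot": [0,0,0],"hand": 0.2},
    {"xyz": [0,0,0],"delta_rot": [0,0,0],"hand": 0.2}
  ]
}}

```text
time: 22.0
tool_pos: [0.5533, 0.2581, 0.0566]
ee_rot: [180.0, 0.1, 173.0]
contact_force: [-3.7, -2.3, 11.3]
grip_width: 0.714
gripper_force: 69.2
```

Emit:
{"fn": "apply_moves", "kwargs": {
  "targets": [
    {"xyz": [0,0,0.04],"delta_rot": [0,0,0],"hand": 0.2},
    {"xyz": [0,0.02,0.06],"delta_rot": [0,0,0],"hand": 0.2},
    {"xyz": [0,-0.02,0.06],"delta_rot": [0,0,0],"hand": 0.2},
    {"xyz": [0,0,0.06],"delta_rot": [0,0,0],"hand": 0.2},
    {"xyz": [0,0,0.06],"delta_rot": [0,0,0],"hand": 0.2}
  ]
}}

```text
time: 22.62
tool_pos: [0.5533, 0.258, 0.0566]
ee_rot: [180.0, 0.1, 173.0]
contact_force: [-5.8, -2.3, 16.3]
grip_width: 0.71
gripper_force: 69.9
```

Emit:
{"fn": "apply_moves", "kwargs": {
  "targets": [
    {"xyz": [0,0,0],"delta_rot": [0,0,0],"hand": 0.2},
    {"xyz": [0,0,0],"delta_rot": [0,0,0],"hand": 0.2},
    {"xyz": [0,0,0],"delta_rot": [0,0,0],"hand": 0.2},
    {"xyz": [0,0,0],"delta_rot": [0,0,0],"hand": 0.2}
  ]
}}

```text
time: 23.12
tool_pos: [0.5533, 0.258, 0.0566]
ee_rot: [180.0, 0.1, 173.0]
contact_force: [-5.6, -2.2, 16.8]
grip_width: 0.716
gripper_force: 69.9
```

Emit:
{"fn": "apply_moves", "kwargs": {
  "targets": [
    {"xyz": [0,0,-0.02],"delta_rot": [0,0,0],"hand": 0.2},
    {"xyz": [0,0,-0.02],"delta_rot": [0,0,0],"hand": 0.2},
    {"xyz": [0,0,-0.02],"delta_rot": [0,0,0],"hand": 0.2},
    {"xyz": [0,0,-0.02],"delta_rot": [0,0,0],"hand": 0.2}
  ]
}}

```text
time: 23.62
tool_pos: [0.5533, 0.258, 0.0566]
ee_rot: [180.0, 0.1, 173.0]
contact_force: [-4.5, -2.3, 14.6]
grip_width: 0.718
gripper_force: 69.7
```

```bash
python3 -c "
from workcell import *
print(observe()['contact_force'],hand_in())"
```

```text
the job is handed in; nothing more can be done
[-4.50669812 -2.31386863 14.60959143] None
```

I seated the core flush in the pocket, lowered the upper half onto the natches until no seam gap showed in the camera views, and handed in at 23.6 s still gripping it and pressing down with about 14.6 N; nothing else on the bench was handled.

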